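# Switch the gas stream selector to span gas the shorter way and open the outlet

### The job

Feed the span gas to the line: press the black selector knob gently down to unlock it, turn it the shorter way round from white to the green button, feel for the lock slot there and let the knob come fully up so that it locks; only then swing the red-balled outlet lever fully open, towards the back of the unit. Do not ram the knob onto its stop or wrench it against its lock, and leave the things lying around alone.

Things in the scene. Friction and masses are not known exactly. Their poses are not given: they have to be found in the camera images.
- unit: white gas stream selector unit, a low bench case 300 mm deep (x), 380 mm wide (y), 88 mm high, fixed to the bench; origin at the centre of its underside, x towards its rear (the front panel faces the robot), z up. On its lid: the selector knob, axis at x -35, y +85 mm, and the outlet toggle at x -35, y -100 mm in this frame
- selector_knob: black push-to-turn knob: round skirt 64 mm across, top 26 mm above the lid; on it a grip bar 60 long, 14 wide, 30 mm high (to 56 mm above the lid). Origin on the turning axis at lid level, z up, x along the bar to its pointing end (white line, white end face). Turns endlessly both ways (light friction), only while pressed; six ports 60 degrees apart, one per button; starts locked at the white button
- lock_collar: round aluminium bezel 70 mm across, 7 mm high, on the lid under the knob, origin on its axis at lid level; lock slots and bottom stop lie inside. Over 15 N, beyond the spring, of pressing on the stop or of twisting against a slot damages it. The index plate inside is set by hand: the five gas slots lie up to 9 degrees to one side of their buttons (unseen); white's is exact. Play in a slot: 3 degrees each way
- selector_grip (a point): point on the knob's turning axis at mid-height of the grip bar, 41 mm above the lid with the knob fully up (locked, at a port); sinks with the knob. Pressing takes 5 N to start, 9 N at the most: a soft spring. The lock is clear only 1.5 mm above the hard stop, and how deep that stop lies (4 to 12.5 mm of travel) cannot be seen and differs each time: it is felt as the force rising past 10 N
- selector_aim (a point): point that turns with the knob, 60 mm from its axis straight ahead of the bar's pointing end: it lies near the button of the port pointed to. Eased off beside a slot, the knob stays down (its pin rides under the lock plate, which takes the spring's 5 to 9 N off the hand); turned over the slot, it springs up and locks, and the hand that holds it down feels the spring again
- tag_green: small round green gas ID button on the unit's lid, 26 mm across, 3 mm high, marking one of the selector's six ports; origin at the centre of its underside, on the lid (88 mm above the bench), 60 mm from the selector's axis. The span gas: the target port
- tag_blue: small round blue gas ID button on the unit's lid, 26 mm across, 3 mm high, marking one of the selector's six ports; origin at the centre of its underside, on the lid (88 mm above the bench), 60 mm from the selector's axis
- tag_yellow: small round yellow gas ID button on the unit's lid, 26 mm across, 3 mm high, marking one of the selector's six ports; origin at the centre of its underside, on the lid (88 mm above the bench), 60 mm from the selector's axis
- tag_red: small round red gas ID button on the unit's lid, 26 mm across, 3 mm high, marking one of the selector's six ports; origin at the centre of its underside, on the lid (88 mm above the bench), 60 mm from the selector's axis
- outlet_lever (a joint): outlet toggle valve lever, rad: 0 shut (leans 0.6 rad towards the unit's front, -x), 1.2 fully open (leans 0.6 rad to the unit's rear, +x). Stays where it is left; about 1 to 2 N at the ball moves it
- outlet_lever_tip (a point): centre of the red ball, 26 mm across, on the end of the outlet lever; it swings on a radius of 55 mm in the unit's x-z plane about a hinge that lies 110 mm above the bench, above the toggle's steel block (70 by 50 by 25 mm on the lid)
- detector: yellow portable gas detector 115 by 60 by 26 mm lying on the rear of the unit's lid, to be left alone; origin at the centre of its underside
- clipboard: brown clipboard with paper, 315 by 225 mm, lying on the bench left of the unit, to be left alone; origin at the centre of its underside
- leak_bottle: green leak-test bottle with white label and red cap, 54 mm across, 150 mm high, standing on the bench right of the unit, to be left alone; origin at the centre of its underside
- wrench: open-end wrench lying on the bench right of the unit, to be left alone; origin under its middle

How it is judged (in metres and radians):
On the way, in this order (a step that is already met when the one before it is completed fails the run):
1. the selector points at the green button and has come up into its lock (horizontal distance between selector_aim and tag_green below 0.016 m and z of selector_grip in the frame of lock_collar above 0.0395 m), for 0.2 s.
2. the outlet lever is fully open (value of joint outlet_lever above 1.05 rad), for 0.2 s.
At the end, for the whole second after the job is handed in: the selector knob points at the green button (within 16 mm at the button, so that it is in the green slot) and is fully up in its lock (less than 1.5 mm short of its full height), and the outlet lever is open (past 1.05 rad of 1.2) and at rest (all of step 1 and value of joint outlet_lever above 1.05 rad and velocity of joint outlet_lever below 0.05 rad/s); the robot touches nothing.
It fails at once if the selector knob is rammed onto its bottom stop or wrenched against its lock (over 15 N between knob and lock collar) (contact force between selector_knob and lock_collar above 15 N).
It fails at once if the selector is turned the long way round, through the side opposite the green button (horizontal distance between selector_aim and tag_green above 0.116 m).
It fails at once if the outlet is opened while the selector is not on green (value of joint outlet_lever above 0.4 rad and horizontal distance between selector_aim and tag_green above 0.02 m).
It fails at once if the portable detector, clipboard, wrench or leak-test bottle is pushed more than 15 mm (distance of any of detector, clipboard, wrench, leak_bottle from where it was at the start of the episode above 0.015 m).
It also fails if it takes over 72 s, if anything falls off the work surface, if the arm or the gripper's body presses on something with over 40 N, if the wrist force passes 120 N, or if a joint passes its speed limit or range.

### The arm

A 6-joint arm with a two-finger parallel gripper is mounted at the origin on the work surface. World frame = base frame: x ahead of the robot, y to its left, z up, the work surface at z = 0. Lengths are in mm, angles in rad, forces in N, time in s.
With the tool pointing down it reaches from about 275 to 750 mm from the base axis. Payload 10.2 kg.
Tool frame: the origin (TCP) lies between the finger pads; the fingertips stand 22 mm ahead of it and the grasp point (between the pads) lies 3 mm ahead of it (ctrl.nose_length is the distance from the TCP to the fingertips, in mm); y points along the fingers, z is the direction in which the jaws open and shut, and the axes are right-handed (so a half turn about y gives the same grasp; the last joint's range is limited). The gripper opens to 85 mm and grips with 20 to 120 N. Pads are 22 mm wide; open, the fingers measure 114 mm over their backs; the gripper's body (76 mm by 85 mm) begins 54 mm behind the grasp point. The pads swing forward as they close: fully open they stand 13 mm farther back than shut.
Start: joints at [-1.385, 0.313, 1.498, -0, 1.331, -0.223], TCP at [208.68, -481.751, 232.794] pointing down, gripper open.
Joint ranges: [-2.94, 2.94], [-0.97, 2.17], [0.19, 2.56], [-1.23, 4.37], [0.02, 3.11], [-2.88, 2.88]. Speed limits (rad/s): [2.39, 2.39, 3.01, 3.14, 3.14, 3.14].

### API

Orientations are given as a unit quaternion [w, x, y, z].
In Python, from rig import ctrl, eyes, models gives the robot as it stands.
- The arm moves only by the shell command python3 -m crank 'ROWS' [FORCE]. ROWS is JSON, a list of rows, each an object with "dp": the shift along the tool's x, y, z in mm, a list of three; "roll": the turn about the tool's y in rad; "gripper": the closure in counts, from 0 (fully open) to 255 (shut). A call has 1 to 10 rows; each row is the pose to reach, as a shift and turn from the pose commanded when the call began, along the tool's axes at that moment; what a row does not reach only later rows make up. A row lasts 1/12 s, in which the tool goes at most 41.7 mm and 7.16 degrees, less where a joint would pass 70% of its speed; a pose out of reach is approached as far as the arm can. A call with a gripper value outside its range is refused whole. The fingers move at their own pace and stop on an object; FORCE is the grip in N (left out, the last holds). Time passes only in rows, so rows that repeat a pose let the fingers close. It gives the time, the measured TCP pose, the force and the opening at its end, in the units of the state.
- ctrl.sense(): the state, without advancing time (a new reading comes with each control period).
- eyes.capture(name): name is "scene" or "side" or "wrist"; returns a dict with "color" (384x512x3 uint8, red, green, blue), "fx", "fy", "cx", "cy" (pixels), "R" (3x3) and "t" (3): a world point X has camera coordinates R X + t. Camera axes: x right, y down, z forward; pixel columns grow to the right and rows downward; lengths in mm; the calibration is good to about 2 mm. A picture is of the moment at which its call begins. There is no depth.
- ctrl.finish_job(): hands the job in, once; it reports no verdict.
Trained networks look in a picture, given as the dict that the camera call returned (one of the last four; its "shot" number tells which), for a name from the list of things; names that differ only in an ending like _2 or _b are one class to them, and where a whole thing is asked for, a point or a joint stands for the part that bears it (a point fixed in the world has none). Each returns a list of dicts, best first, with "confidence" (0 to 1); they miss things now and then, are a little off and sometimes report something else, mostly with a low value. They report only what shows in the picture. A call takes as long as a camera call.
- models.spot_in(picture, label): "extent" ([centre column, centre row, width, height] in pixels, round what is visible of it).
- models.spot_point(picture, label): "centre" ([column, row] in pixels: a listed point, or the origin of a listed thing).
The state is a dict: "time_s": time; "joints": joint angles; "dq": joint speeds; "tau": joint torques, N m; "eef_pos": TCP position; "ee_rot": TCP orientation; "force": force on the tool from outside, world axes, zero at the start; "wrist_torque": the same for the moment, N m; "grip_width": opening from 0.0 (shut) to 1.0 (fully open).
Only numpy, scipy, OpenCV 4.12 (cv2) and the standard library are available. Lean on these libraries where they do the work, as an engineer would, in place of code of your own. Each camera call takes 0.05 s, during which the arm holds its last target. There are 200 camera calls.

## Working session

There is one attempt and no reset: what is moved stays moved. The work goes in short steps, Python scripts to look and compute and a shell command to move; the robot and the scene stay as the last step left them, time stands still between calls to the robot, and variables do not carry over. Pictures are saved under pics/ and viewed, about 8 in all and at most 12, crops included, and the job is handed in when it is done.

```bash
ls; mkdir -p pics; cat > h.py <<'E'
import numpy as np, cv2
from rig import ctrl, eyes, models
def ray(p,uv):
    R=np.array(p["R"]);t=np.array(p["t"])
    d=R.T@np.array([(uv[0]-p["cx"])/p["fx"],(uv[1]-p["cy"])/p["fy"],1]);return -R.T@t,d
def onz(p,uv,z):
    c,d=ray(p,uv);return c+d*(z-c[2])/d[2]
def proj(p,X):
    q=np.array(p["R"])@X+np.array(p["t"]);return [p["fx"]*q[0]/q[2]+p["cx"],p["fy"]*q[1]/q[2]+p["cy"]]
def tri(obs):
    A=0;b=0
    for p,uv in obs:
        c,d=ray(p,uv);d=d/np.linalg.norm(d);M=np.eye(3)-np.outer(d,d);A=A+M;b=b+M@c
    return np.linalg.solve(A,b)
def save(p,n,k=1):
    cv2.imwrite("pics/"+n+".png",cv2.resize(p["color"][:,:,::-1],None,fx=k,fy=k))
E
python3 - <<'E'
from h import *
np.set_printoptions(precision=1,suppress=True)
s=ctrl.sense();print(s["eef_pos"],s["ee_rot"],s["force"])
H=dict(unit=0,selector_knob=88,lock_collar=88,selector_grip=129,selector_aim=88,tag_green=88,tag_blue=88,tag_yellow=88,tag_red=88,outlet_lever_tip=155,detector=88,leak_bottle=0)
ims=[]
for n in("scene","side"):
    p=eyes.capture(n);ims.append(p["color"])
    for l,z in H.items():
        r=models.spot_point(p,l)[:1]
        for q in r: print(n,l,np.round(q["centre"],1),round(q["confidence"],2),onz(p,q["centre"],z))
cv2.imwrite("pics/a.png",np.vstack([i[:,:,::-1] for i in ims])[:, :])
cv2.imwrite("pics/a1.png",cv2.resize(ims[0][:,:,::-1],(800,600)));cv2.imwrite("pics/a2.png",cv2.resize(ims[1][:,:,::-1],(800,600)))
E
```

```text
pics
[ 208.6 -481.5  232.2] [ 0.1 -0.1  0.7 -0.7] [0.6 0.8 0.7]
scene unit [212.  249.1] 0.64 [626.2 -74.5  -0. ]
scene selector_knob [236.9 210.9] 0.88 [569.   -0.5  88. ]
scene lock_collar [237.3 214.4] 0.47 [580.2  -0.1  88. ]
scene selector_grip [235.2 201.3] 0.77 [568.2  -3.2 129. ]
scene tag_green [214.3 206.4] 0.39 [549.2 -59.2  88. ]
scene tag_blue [159.6 196. ] 0.64 [ 501.1 -206.4   88. ]
scene tag_yellow [255.1 198.8] 0.44 [533.6  50.4  88. ]
scene tag_red [261.6 216.3] 0.6 [591.6  62.   88. ]
scene outlet_lever_tip [160.8 197.9] 0.64 [ 561.  -185.4  155. ]
scene detector [245.8 257.9] 0.93 [707.5  12.6  88. ]
side unit [256.7 197.7] 0.89 [ 646.5 -109.6    0. ]
side selector_knob [291.5 174.2] 0.21 [ 572.4 -224.9   88. ]
side lock_collar [248.3 199. ] 0.41 [567.8   6.9  88. ]
side selector_grip [220.4 187.1] 0.73 [644.2  64.9 129. ]
side tag_green [264.7 193.5] 0.36 [551.6 -57.3  88. ]
side tag_blue [283.7 163.6] 0.54 [ 650.1 -266.8   88. ]
side tag_yellow [248.  204.5] 0.41 [544.6  30.3  88. ]
side tag_red [233.3 201.6] 0.36 [592.9  53.7  88. ]
side outlet_lever_tip [284.6 161.8] 0.57 [ 576.4 -186.9  155. ]
side detector [220.5 188.1] 0.92 [690.7  29.3  88. ]
side leak_bottle [290.4 174.2] 0.67 [ 671.9 -337.8    0. ]
```

View pics/a1.png

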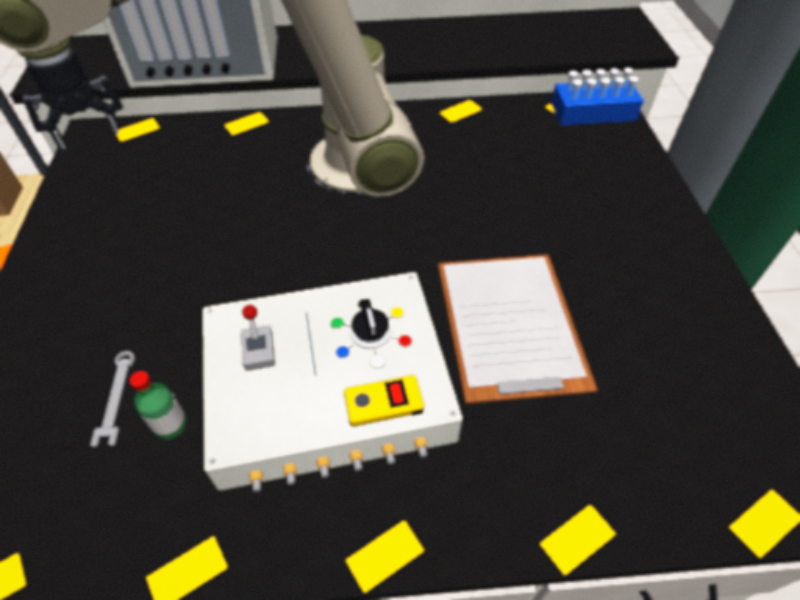

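View pics/a2.png

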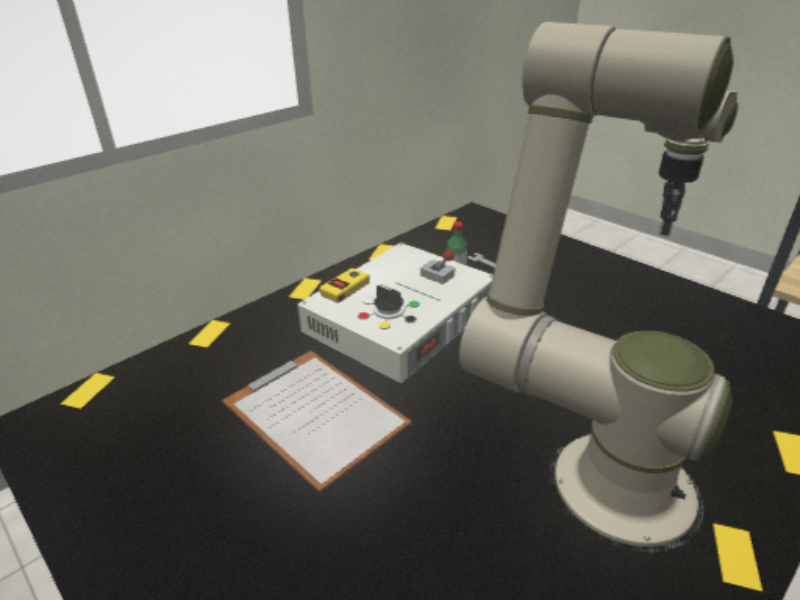

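The scene view is taken from behind the unit. The knob is at about (237,208) in 512-px coordinates, pointing at white to the rear. Going clockwise from above, the order is white, blue, green, so the shorter way is 120° clockwise. Next I'll work out the tool axes and the approach.

```bash
cat >> h.py <<'E'
from scipy.spatial.transform import Rotation as Ro
def pose():
    s=ctrl.sense();q=s["ee_rot"];return np.array(s["eef_pos"]),Ro.from_quat([q[1],q[2],q[3],q[0]]).as_matrix(),s
def rel(target): # world TCP target -> dp in tool axes
    p,R,_=pose();return R.T@(np.array(target)-p)
def yawz():
    R=pose()[1];return np.degrees(np.arctan2(R[1,2],R[0,2]))
E
python3 - <<'E'
from h import *
np.set_printoptions(precision=3,suppress=True)
p,R,s=pose();print(R,yawz(),rel([545,-10,270]))
E
```

```text
[[-0.918  0.     0.398]
 [-0.398  0.    -0.918]
 [-0.    -1.    -0.   ]] -66.57648002881577 [-496.127  -37.189 -299.176]
```

```bash
python3 -m crank '[{"dp":[-30,-30,-20],"roll":-0.12,"gripper":0},{"dp":[-65,-37,-40],"roll":-0.24,"gripper":0},{"dp":[-100,-37,-60],"roll":-0.36,"gripper":0},{"dp":[-135,-37,-80],"roll":-0.48,"gripper":0},{"dp":[-170,-37,-100],"roll":-0.6,"gripper":0},{"dp":[-205,-37,-120],"roll":-0.72,"gripper":0},{"dp":[-240,-37,-140],"roll":-0.84,"gripper":0},{"dp":[-270,-37,-160],"roll":-0.96,"gripper":0},{"dp":[-300,-37,-180],"roll":-1.08,"gripper":0},{"dp":[-330,-37,-200],"roll":-1.2,"gripper":0}]'
python3 -c "
from h import *
np.set_printoptions(precision=3,suppress=True)
print(pose()[0],pose()[2]['joints'],yawz(),rel([545,-10,270]))"
```

```text
time_s: 2.13
eef_pos: [432.7, -165.3, 270.0]
ee_rot: [0.511, -0.511, 0.489, -0.489]
force: [0.7, -0.8, -0.1]
grip_width: 1.001
[ 432.702 -165.297  269.979] [-0.619  0.148  1.608  0.     1.385 -0.663] 2.5279731860185106 [-150.193   -0.019  119.038]
```

```bash
python3 -m crank '[{"dp":[-25,0,20],"roll":-0.12,"gripper":0},{"dp":[-50,0,40],"roll":-0.24,"gripper":0},{"dp":[-75,0,60],"roll":-0.36,"gripper":0},{"dp":[-100,0,80],"roll":-0.48,"gripper":0},{"dp":[-125,0,100],"roll":-0.6,"gripper":0},{"dp":[-150,0,119],"roll":-0.72,"gripper":0},{"dp":[-150,0,119],"roll":-0.84,"gripper":0},{"dp":[-150,0,119],"roll":-0.96,"gripper":0},{"dp":[-150,0,119],"roll":-1.08,"gripper":0},{"dp":[-150,0,119],"roll":-1.2,"gripper":0}]'
python3 -m crank '[{"dp":[0,0,0],"roll":-0.12,"gripper":0},{"dp":[0,0,0],"roll":-0.24,"gripper":0},{"dp":[0,0,0],"roll":-0.36,"gripper":0},{"dp":[0,0,0],"roll":-0.48,"gripper":0},{"dp":[0,0,0],"roll":-0.52,"gripper":0},{"dp":[0,0,0],"roll":-0.52,"gripper":0}]'
python3 - <<'E'
from h import *
np.set_printoptions(precision=3,suppress=True)
print(pose()[0],pose()[2]['joints'],pose()[2]['force'],yawz())
p=eyes.capture("wrist");save(p,"w1",1.5)
for l,z in dict(lock_collar=88,selector_knob=88,selector_grip=129,selector_aim=88,tag_green=91,tag_blue=91,tag_yellow=91,tag_red=91,outlet_lever_tip=155).items():
    for q in models.spot_point(p,l)[:1]: print(l,np.round(q["centre"],1),round(q["confidence"],2),onz(p,q["centre"],z))
E
```

```text
time_s: 2.97
eef_pos: [545.3, -12.4, 269.7]
ee_rot: [-0.698, 0.698, -0.115, 0.115]
force: [-0.2, -0.1, 0.3]
grip_width: 1.002
time_s: 3.47
eef_pos: [545.2, -12.6, 269.8]
ee_rot: [-0.704, 0.704, 0.067, -0.067]
force: [-0.6, 0.6, -0.0]
grip_width: 1.001
[545.191 -12.64  269.806] [-0.238  0.335  1.371 -0.     1.436 -1.997] [-0.629  0.636 -0.013] 100.80571702061164
selector_knob [264.4 197.8] 0.81 [571.469   1.423  88.   ]
selector_grip [269.2 210.8] 0.87 [573.489   6.22  129.   ]
tag_green [222.9 169.2] 0.6 [544.094 -56.199  91.   ]
tag_blue [222.5 222.7] 0.67 [614.196 -45.903  91.   ]
tag_yellow [307.3 179. ] 0.53 [536.574  48.786  91.   ]
tag_red [299.6 223. ] 0.51 [595.704  53.072  91.   ]
outlet_lever_tip [ 81.4 178.4] 0.75 [ 566.108 -187.066  155.   ]
```

View pics/w1.png

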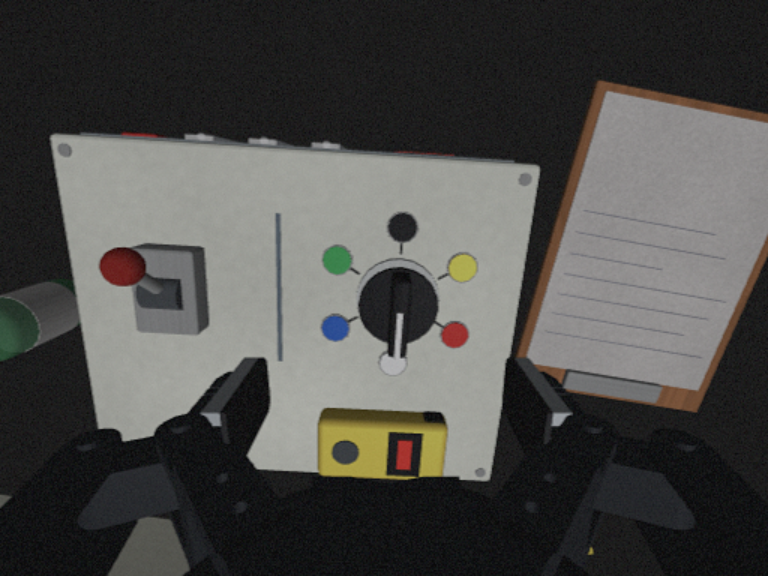

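The wrist view shows all six buttons. At 768-px scale they are green (337,260), black (402,227), yellow (462,268), red (455,335), white (393,362) and blue (335,328). I'll fit the hexagon to these.

```bash
cat > fit.py <<'E'
from h import *
from scipy.optimize import least_squares
np.set_printoptions(precision=3,suppress=True)
p=eyes.capture("wrist")
uv=np.array([[393,362],[335,328],[337,260],[402,227],[462,268],[455,335]])/1.5
P=np.array([onz(p,u,91)[:2] for u in uv])
f=lambda v:(np.c_[v[0]+60*np.cos(v[2]-np.arange(6)*np.pi/3),v[1]+60*np.sin(v[2]-np.arange(6)*np.pi/3)]-P).ravel()
r=least_squares(f,[572,0,.2]);print(P,r.x,np.degrees(r.x[2]),r.fun)
corn=[onz(p,np.array(u)/1.5,88)[:2] for u in([52,137],[539,166],[490,480],[100,440])];print("lid front corners",corn, np.linalg.norm(corn[0]-corn[1]))
b=[onz(p,np.array(u)/1.5,144)[:2] for u in([400,272],[397,357])];print("bar",b,)
print("dp to 545.. knob", rel([r.x[0],r.x[1],200]))
E
python3 fit.py
```

```text
[[630.805   9.771]
 [608.386 -45.809]
 [548.754 -53.276]
 [512.26   -6.012]
 [536.119  49.555]
 [595.383  57.893]] [571.951   2.02    0.128] 7.327498734949619 [ 0.657 -0.098 -0.053  0.118  0.069 -0.067  0.181  0.38  -0.55   0.177
 -0.304 -0.509]
lid front corners [array([ 495.454, -281.842]), array([446.339,  89.727]), array([740.235, 128.935]), array([ 764.595, -249.031])] 374.8009245632367
bar [array([536.956,  -4.652]), array([600.68 ,   5.865])]
dp to 545.. knob [29.    69.775  9.411]
```

```bash
python3 -m crank '[{"dp":[15,20,5],"roll":0.061,"gripper":0},{"dp":[29,50,9.4],"roll":0.061,"gripper":0},{"dp":[29,80,9.4],"roll":0.061,"gripper":0},{"dp":[29,105,9.4],"roll":0.061,"gripper":0},{"dp":[29,118,9.4],"roll":0.061,"gripper":0},{"dp":[29,124,9.4],"roll":0.061,"gripper":0},{"dp":[29,127.5,9.4],"roll":0.061,"gripper":0},{"dp":[29,127.5,9.4],"roll":0.061,"gripper":0},{"dp":[29,127.5,9.4],"roll":0.061,"gripper":0}]'
python3 - <<'E'
from h import *
np.set_printoptions(precision=3,suppress=True)
print(pose()[0],yawz(),rel([572,2,142]))
p=eyes.capture("wrist");save(p,"w2",1.5)
E
```

```text
time_s: 4.77
eef_pos: [572.4, 1.9, 143.4]
ee_rot: [-0.706, 0.706, 0.045, -0.044]
force: [-0.0, 0.3, -0.1]
grip_width: 0.997
[572.437   1.88  143.355] 97.22784839018567 [-0.421  1.354  0.175]
```

View pics/w2.png

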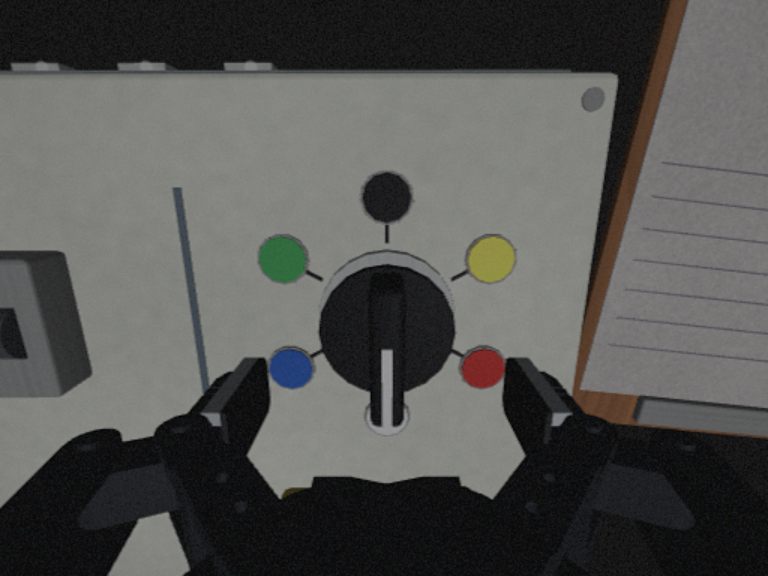

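The bar is straight and centred between the jaws at column 387, so I'll close.

```bash
python3 -m crank '[{"dp":[0,0,0],"roll":0,"gripper":80},{"dp":[0,0,0],"roll":0,"gripper":140},{"dp":[0,0,0],"roll":0,"gripper":180},{"dp":[0,0,0],"roll":0,"gripper":255},{"dp":[0,0,0],"roll":0,"gripper":255},{"dp":[0,0,0],"roll":0,"gripper":255},{"dp":[0,0,0],"roll":0,"gripper":255},{"dp":[0,0,0],"roll":0,"gripper":255},{"dp":[0,0,0],"roll":0,"gripper":255},{"dp":[0,0,0],"roll":0,"gripper":255}]' 40
python3 -c "
from h import *
print(pose()[0],yawz(),pose()[2]['force'],pose()[2]['wrist_torque'])"
```

```text
time_s: 5.65
eef_pos: [572.0, 2.0, 142.5]
ee_rot: [0.706, -0.706, -0.045, 0.044]
force: [0.4, -0.1, 2.8]
grip_width: 0.141
[572.00613392   2.03504553 142.4737012 ] 97.2309364814989 [ 0.43276764 -0.09822338  2.75203229] [ 0.1173963   0.11866048 -0.02887491]
```

```bash
for i in 1; do python3 -m crank '[{"dp":[0,0.5,0],"roll":0,"gripper":255},{"dp":[0,1,0],"roll":0,"gripper":255},{"dp":[0,1,0],"roll":0,"gripper":255}]'; done;  python3 -m crank '[{"dp":[0,0.5,0],"roll":0,"gripper":255},{"dp":[0,1,0],"roll":0,"gripper":255},{"dp":[0,1,0],"roll":0,"gripper":255}]';  python3 -m crank '[{"dp":[0,0.5,0],"roll":0,"gripper":255},{"dp":[0,1,0],"roll":0,"gripper":255},{"dp":[0,1,0],"roll":0,"gripper":255}]'
```

```text
time_s: 5.9
eef_pos: [572.1, 2.0, 141.6]
ee_rot: [-0.706, 0.706, 0.045, -0.044]
force: [-1.7, 0.5, 5.0]
grip_width: 0.138
time_s: 6.15
eef_pos: [572.1, 2.0, 140.6]
ee_rot: [-0.706, 0.706, 0.045, -0.044]
force: [-2.1, 1.2, 4.5]
grip_width: 0.143
time_s: 6.4
eef_pos: [572.1, 2.0, 139.7]
ee_rot: [-0.706, 0.706, 0.045, -0.044]
force: [-1.2, 1.4, 7.0]
grip_width: 0.14
```

```bash
cat > ok.sh <<'E'
awk '/eef_pos/{z=$4} /force/{gsub(/[\[\],]/,"");print "z",z,"F",$2,$3,$4; b=($4>9.5)} END{exit b}'
E
R='bash ok.sh'
python3 -m crank '[{"dp":[0,0.5,0],"roll":0,"gripper":255},{"dp":[0,0.5,0],"roll":0,"gripper":255},{"dp":[0,0.5,0],"roll":0,"gripper":255}]' | $R &&
python3 -m crank '[{"dp":[0,0.5,0],"roll":0,"gripper":255},{"dp":[0,0.5,0],"roll":0,"gripper":255},{"dp":[0,0.5,0],"roll":0,"gripper":255}]' | $R &&
python3 -m crank '[{"dp":[0,0.5,0],"roll":0,"gripper":255},{"dp":[0,0.5,0],"roll":0,"gripper":255},{"dp":[0,0.5,0],"roll":0,"gripper":255}]' | $R &&
python3 -m crank '[{"dp":[0,0.5,0],"roll":0,"gripper":255},{"dp":[0,0.5,0],"roll":0,"gripper":255},{"dp":[0,0.5,0],"roll":0,"gripper":255}]' | $R
```

```text
z 139.3] F -1.9 1.1 6.6
z 138.8] F -1.1 0.4 6.0
z 138.3] F -2.1 1.6 6.1
z 137.8] F -1.7 1.0 6.2
```

```bash
R='bash ok.sh'
python3 -m crank '[{"dp":[0,0.5,0],"roll":0,"gripper":255},{"dp":[0,0.5,0],"roll":0,"gripper":255},{"dp":[0,0.5,0],"roll":0,"gripper":255}]' | $R &&
python3 -m crank '[{"dp":[0,0.5,0],"roll":0,"gripper":255},{"dp":[0,0.5,0],"roll":0,"gripper":255},{"dp":[0,0.5,0],"roll":0,"gripper":255}]' | $R &&
python3 -m crank '[{"dp":[0,0.5,0],"roll":0,"gripper":255},{"dp":[0,0.5,0],"roll":0,"gripper":255},{"dp":[0,0.5,0],"roll":0,"gripper":255}]' | $R &&
python3 -m crank '[{"dp":[0,0.5,0],"roll":0,"gripper":255},{"dp":[0,0.5,0],"roll":0,"gripper":255},{"dp":[0,0.5,0],"roll":0,"gripper":255}]' | $R &&
python3 -m crank '[{"dp":[0,0.5,0],"roll":0,"gripper":255},{"dp":[0,0.5,0],"roll":0,"gripper":255},{"dp":[0,0.5,0],"roll":0,"gripper":255}]' | $R &&
python3 -m crank '[{"dp":[0,0.5,0],"roll":0,"gripper":255},{"dp":[0,0.5,0],"roll":0,"gripper":255},{"dp":[0,0.5,0],"roll":0,"gripper":255}]' | $R
```

```text
z 137.4] F -1.6 0.5 7.2
z 136.9] F -2.5 1.0 6.6
z 136.4] F -1.8 0.7 7.4
z 135.9] F -1.8 1.5 7.3
z 135.4] F -1.9 1.2 6.7
z 135.0] F -2.5 1.4 7.1
```

```bash
R='bash ok.sh'
python3 -m crank '[{"dp":[0,0.3,0],"roll":0,"gripper":255},{"dp":[0,0.3,0],"roll":0,"gripper":255}]' | $R &&
python3 -m crank '[{"dp":[0,0.3,0],"roll":0,"gripper":255},{"dp":[0,0.3,0],"roll":0,"gripper":255}]' | $R &&
python3 -m crank '[{"dp":[0,0.3,0],"roll":0,"gripper":255},{"dp":[0,0.3,0],"roll":0,"gripper":255}]' | $R &&
python3 -m crank '[{"dp":[0,0.3,0],"roll":0,"gripper":255},{"dp":[0,0.3,0],"roll":0,"gripper":255}]' | $R &&
python3 -m crank '[{"dp":[0,0.3,0],"roll":0,"gripper":255},{"dp":[0,0.3,0],"roll":0,"gripper":255}]' | $R &&
python3 -m crank '[{"dp":[0,0.3,0],"roll":0,"gripper":255},{"dp":[0,0.3,0],"roll":0,"gripper":255}]' | $R &&
python3 -m crank '[{"dp":[0,0.3,0],"roll":0,"gripper":255},{"dp":[0,0.3,0],"roll":0,"gripper":255}]' | $R &&
python3 -m crank '[{"dp":[0,0.3,0],"roll":0,"gripper":255},{"dp":[0,0.3,0],"roll":0,"gripper":255}]' | $R &&
python3 -m crank '[{"dp":[0,0.3,0],"roll":0,"gripper":255},{"dp":[0,0.3,0],"roll":0,"gripper":255}]' | $R &&
python3 -m crank '[{"dp":[0,0.3,0],"roll":0,"gripper":255},{"dp":[0,0.3,0],"roll":0,"gripper":255}]' | $R
```

```text
z 134.7] F -2.5 0.1 7.7
z 134.4] F -1.9 0.3 7.8
z 134.1] F -2.0 1.4 7.3
z 133.8] F -2.2 0.7 7.4
z 133.5] F -1.4 0.8 7.2
z 133.2] F -1.7 0.2 7.9
z 132.9] F -3.0 1.3 8.1
z 132.6] F -1.3 0.8 9.1
z 132.3] F -2.1 0.1 8.3
z 132.0] F -1.7 1.4 8.1
```

```bash
sed -i 's/9\.5/10.2/' ok.sh; R='bash ok.sh'
python3 -m crank '[{"dp":[0,0.3,0],"roll":0,"gripper":255},{"dp":[0,0.3,0],"roll":0,"gripper":255}]' | $R &&
python3 -m crank '[{"dp":[0,0.3,0],"roll":0,"gripper":255},{"dp":[0,0.3,0],"roll":0,"gripper":255}]' | $R &&
python3 -m crank '[{"dp":[0,0.3,0],"roll":0,"gripper":255},{"dp":[0,0.3,0],"roll":0,"gripper":255}]' | $R &&
python3 -m crank '[{"dp":[0,0.3,0],"roll":0,"gripper":255},{"dp":[0,0.3,0],"roll":0,"gripper":255}]' | $R &&
python3 -m crank '[{"dp":[0,0.3,0],"roll":0,"gripper":255},{"dp":[0,0.3,0],"roll":0,"gripper":255}]' | $R &&
python3 -m crank '[{"dp":[0,0.3,0],"roll":0,"gripper":255},{"dp":[0,0.3,0],"roll":0,"gripper":255}]' | $R &&
python3 -m crank '[{"dp":[0,0.3,0],"roll":0,"gripper":255},{"dp":[0,0.3,0],"roll":0,"gripper":255}]' | $R &&
python3 -m crank '[{"dp":[0,0.3,0],"roll":0,"gripper":255},{"dp":[0,0.3,0],"roll":0,"gripper":255}]' | $R
```

```text
z 131.8] F -2.4 0.9 8.8
z 131.5] F -2.7 1.5 8.0
z 131.2] F -2.3 0.8 9.3
z 130.9] F -2.5 1.3 8.4
z 130.8] F -2.1 1.6 9.5
z 130.7] F -2.4 0.8 11.1
```

The stop is at about z 130.8. I'll back off 0.5 mm and begin turning, checking the torque.

```bash
python3 -m crank '[{"dp":[0,-0.5,0],"roll":0,"gripper":255},{"dp":[0,-0.5,0],"roll":0,"gripper":255}]'|bash ok.sh
python3 -m crank '[{"dp":[0,0,0],"roll":0.03,"gripper":255},{"dp":[0,0,0],"roll":0.06,"gripper":255},{"dp":[0,0,0],"roll":0.08,"gripper":255},{"dp":[0,0,0],"roll":0.08,"gripper":255}]'
python3 -c "
from h import *
print(pose()[0],yawz(),pose()[2]['force'],pose()[2]['wrist_torque'])"
```

```text
z 131.0] F -2.6 2.1 8.9
time_s: 12.07
eef_pos: [572.2, 2.0, 130.8]
ee_rot: [-0.707, 0.707, 0.016, -0.016]
force: [-1.7, 1.4, 8.8]
grip_width: 0.141
[572.22049844   1.95118771 130.83374824] 92.58921229951386 [-1.67238384  1.43002226  8.75123145] [0.13354743 0.402909   0.05873224]
```

```bash
python3 -m crank '[{"dp":[0,0,0],"roll":0.08,"gripper":255},{"dp":[0,0,0],"roll":0.17,"gripper":255},{"dp":[0,0,0],"roll":0.26,"gripper":255},{"dp":[0,0,0],"roll":0.35,"gripper":255},{"dp":[0,0,0],"roll":0.44,"gripper":255},{"dp":[0,0,0],"roll":0.52,"gripper":255},{"dp":[0,0,0],"roll":0.6,"gripper":255},{"dp":[0,0,0],"roll":0.65,"gripper":255},{"dp":[0,0,0],"roll":0.65,"gripper":255}]'
python3 -c "
from h import *
print(pose()[0],yawz(),pose()[2]['force'],pose()[2]['wrist_torque'])
p=eyes.capture('wrist');save(p,'w3',1.5)"
```

```text
time_s: 12.82
eef_pos: [572.1, 1.6, 130.8]
ee_rot: [-0.675, 0.675, -0.211, 0.212]
force: [-2.6, -1.7, 8.9]
grip_width: 0.142
[572.12413685   1.59830283 130.83288794] 55.24959785474578 [-2.60591755 -1.66548116  8.92091528] [-0.15956654  0.50137278  0.01511012]
```

View pics/w3.png

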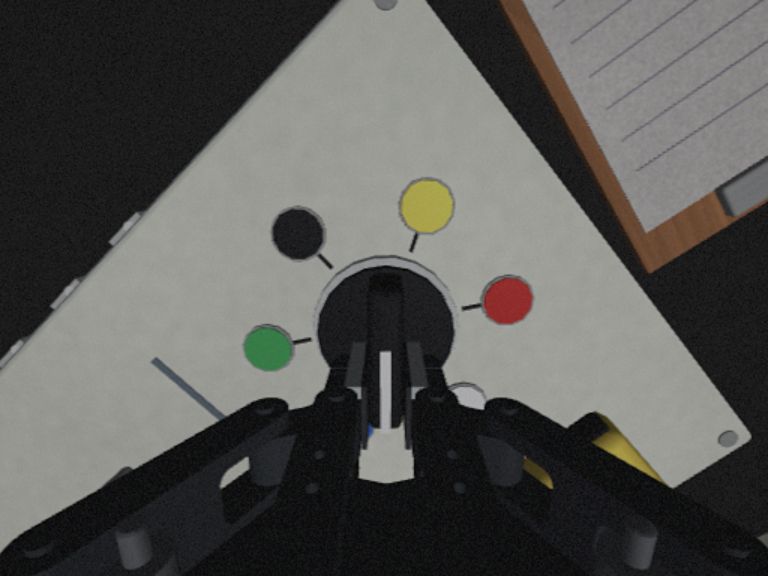

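The knob turns with the gripper: its line now lies between white and blue. I'll go on to 15° short of green.

```bash
python3 -m crank '[{"dp":[0,0,0],"roll":0.1,"gripper":255},{"dp":[0,0,0],"roll":0.22,"gripper":255},{"dp":[0,0,0],"roll":0.34,"gripper":255},{"dp":[0,0,0],"roll":0.46,"gripper":255},{"dp":[0,0,0],"roll":0.58,"gripper":255},{"dp":[0,0,0],"roll":0.7,"gripper":255},{"dp":[0,0,0],"roll":0.82,"gripper":255},{"dp":[0,0,0],"roll":0.94,"gripper":255},{"dp":[0,0,0],"roll":1.04,"gripper":255},{"dp":[0,0,0],"roll":1.08,"gripper":255}]' |bash ok.sh
python3 -m crank '[{"dp":[0,0,0],"roll":0,"gripper":255},{"dp":[0,-0.5,0],"roll":0,"gripper":255},{"dp":[0,-1,0],"roll":0,"gripper":255},{"dp":[0,-1,0],"roll":0,"gripper":255}]' |bash ok.sh
python3 -m crank '[{"dp":[0,-0.5,0],"roll":0,"gripper":255},{"dp":[0,-0.5,0],"roll":0,"gripper":255},{"dp":[0,-0.5,0],"roll":0,"gripper":255}]' |bash ok.sh
python3 -c "
from h import *
print(pose()[0],yawz(),pose()[2]['force'],pose()[2]['wrist_torque'])"
```

```text
z 130.8] F -6.1 -2.1 10.6
z 131.6] F -4.9 -2.0 8.2
z 132.0] F -5.1 -2.8 7.9
[571.57112191   1.4373385  132.04320392] -6.473060706827035 [-5.07996218 -2.83596664  7.93376572] [-0.42131449  0.94101248 -0.00243827]
```

```bash
for k in 1; do
python3 -m crank '[{"dp":[0,-0.3,0],"roll":0,"gripper":255},{"dp":[0,-0.3,0],"roll":0,"gripper":255},{"dp":[0,-0.3,0],"roll":0,"gripper":255}]' |bash ok.sh
python3 -m crank '[{"dp":[0,-0.3,0],"roll":0,"gripper":255},{"dp":[0,-0.3,0],"roll":0,"gripper":255},{"dp":[0,-0.3,0],"roll":0,"gripper":255}]' |bash ok.sh
python3 -m crank '[{"dp":[0,-0.2,0],"roll":0,"gripper":255},{"dp":[0,-0.2,0],"roll":0,"gripper":255},{"dp":[0,-0.2,0],"roll":0,"gripper":255}]' |bash ok.sh
done
```

```text
z 132.2] F -4.6 -3.0 7.8
z 132.3] F -3.6 -2.6 6.1
z 132.3] F -4.5 -2.5 5.1
```

```bash

python3 -m crank '[{"dp":[0,-0.3,0],"roll":0,"gripper":255},{"dp":[0,-0.3,0],"roll":0,"gripper":255},{"dp":[0,-0.3,0],"roll":0,"gripper":255}]' |bash ok.sh
python3 -m crank '[{"dp":[0,-0.2,0],"roll":0,"gripper":255},{"dp":[0,-0.2,0],"roll":0,"gripper":255},{"dp":[0,-0.2,0],"roll":0,"gripper":255}]' |bash ok.sh
python3 -m crank '[{"dp":[0,0,0],"roll":0.025,"gripper":255},{"dp":[0,0,0],"roll":0.025,"gripper":255},{"dp":[0,0,0],"roll":0.025,"gripper":255}]' |bash ok.sh
python3 -c "
from h import *
print(pose()[0],yawz(),pose()[2]['force'],pose()[2]['wrist_torque'])"
```

```text
z 132.4] F -3.8 -3.6 3.2
z 132.4] F -3.7 -3.0 2.1
z 132.4] F -3.6 -4.0 2.0
[571.41380601   1.39677845 132.44961115] -7.908305362219762 [-3.63066059 -4.01867628  1.95960154] [-0.58362963  0.61448701  0.05326759]
```

```bash
sed 's/10\.2/4.5/' ok.sh > ok2.sh; R='bash ok2.sh'
python3 -m crank '[{"dp":[0,0,0],"roll":0.025,"gripper":255},{"dp":[0,0,0],"roll":0.025,"gripper":255},{"dp":[0,0,0],"roll":0.025,"gripper":255}]' |$R &&
python3 -m crank '[{"dp":[0,0,0],"roll":0.025,"gripper":255},{"dp":[0,0,0],"roll":0.025,"gripper":255},{"dp":[0,0,0],"roll":0.025,"gripper":255}]' |$R &&
python3 -m crank '[{"dp":[0,0,0],"roll":0.025,"gripper":255},{"dp":[0,0,0],"roll":0.025,"gripper":255},{"dp":[0,0,0],"roll":0.025,"gripper":255}]' |$R &&
python3 -m crank '[{"dp":[0,0,0],"roll":0.025,"gripper":255},{"dp":[0,0,0],"roll":0.025,"gripper":255},{"dp":[0,0,0],"roll":0.025,"gripper":255}]' |$R &&
python3 -m crank '[{"dp":[0,0,0],"roll":0.025,"gripper":255},{"dp":[0,0,0],"roll":0.025,"gripper":255},{"dp":[0,0,0],"roll":0.025,"gripper":255}]' |$R &&
python3 -m crank '[{"dp":[0,0,0],"roll":0.025,"gripper":255},{"dp":[0,0,0],"roll":0.025,"gripper":255},{"dp":[0,0,0],"roll":0.025,"gripper":255}]' |$R &&
python3 -m crank '[{"dp":[0,0,0],"roll":0.025,"gripper":255},{"dp":[0,0,0],"roll":0.025,"gripper":255},{"dp":[0,0,0],"roll":0.025,"gripper":255}]' |$R &&
python3 -m crank '[{"dp":[0,0,0],"roll":0.025,"gripper":255},{"dp":[0,0,0],"roll":0.025,"gripper":255},{"dp":[0,0,0],"roll":0.025,"gripper":255}]' |$R
python3 -c "
from h import *
print(pose()[0],yawz(),pose()[2]['force'],pose()[2]['wrist_torque'])"
```

```text
z 132.4] F -3.3 -4.0 2.4
z 132.4] F -3.9 -3.3 1.6
z 132.4] F -3.0 -4.2 1.7
z 132.5] F -3.6 -4.8 2.7
z 132.5] F -3.5 -3.6 2.0
z 132.5] F -4.4 -3.9 1.9
z 132.5] F -5.0 -3.7 2.7
z 132.6] F -5.2 -3.3 3.3
[571.36305004   1.44091009 132.62840185] -19.364947533223518 [-5.22552245 -3.31713576  3.32542512] [-0.60154932  0.86410409  0.02544779]
```

```bash
R='bash ok2.sh'
python3 -m crank '[{"dp":[0.6,0,-0.4],"roll":0,"gripper":255},{"dp":[0.6,0,-0.4],"roll":0,"gripper":255},{"dp":[0.6,0,-0.4],"roll":0,"gripper":255}]' |$R &&
python3 -m crank '[{"dp":[0,0,0],"roll":0.025,"gripper":255},{"dp":[0,0,0],"roll":0.025,"gripper":255},{"dp":[0,0,0],"roll":0.025,"gripper":255}]' |$R &&
python3 -m crank '[{"dp":[0,0,0],"roll":0.025,"gripper":255},{"dp":[0,0,0],"roll":0.025,"gripper":255},{"dp":[0,0,0],"roll":0.025,"gripper":255}]' |$R &&
python3 -m crank '[{"dp":[0,0,0],"roll":0.025,"gripper":255},{"dp":[0,0,0],"roll":0.025,"gripper":255},{"dp":[0,0,0],"roll":0.025,"gripper":255}]' |$R &&
python3 -m crank '[{"dp":[0,0,0],"roll":0.025,"gripper":255},{"dp":[0,0,0],"roll":0.025,"gripper":255},{"dp":[0,0,0],"roll":0.025,"gripper":255}]' |$R &&
python3 -m crank '[{"dp":[0,0,0],"roll":0.025,"gripper":255},{"dp":[0,0,0],"roll":0.025,"gripper":255},{"dp":[0,0,0],"roll":0.025,"gripper":255}]' |$R
python3 -c "
from h import *
print(pose()[0],yawz(),pose()[2]['force'],pose()[2]['wrist_torque'])"
```

```text
z 132.7] F -3.0 -2.8 2.4
z 132.9] F -5.0 -2.9 4.5
z 133.2] F -4.8 -2.1 7.3
[571.33203945   1.49037018 133.23709063] -22.193702796158572 [-4.77981372 -2.07550983  7.33687344] [-0.39636147  0.96060901  0.01103074]
```

Fz jumped to 7.3 N and z rose at about 119.4°, so the slot is there. I'll turn 1° further in and let the knob up in steps.

```bash
R='bash ok.sh'
python3 -m crank '[{"dp":[0,0,0],"roll":0.017,"gripper":255},{"dp":[0,0,0],"roll":0.017,"gripper":255},{"dp":[0,0,0],"roll":0.017,"gripper":255}]' |$R
python3 -m crank '[{"dp":[0,-1,0],"roll":0,"gripper":255},{"dp":[0,-1,0],"roll":0,"gripper":255},{"dp":[0,-1,0],"roll":0,"gripper":255}]' |$R
python3 -m crank '[{"dp":[0,-1,0],"roll":0,"gripper":255},{"dp":[0,-1,0],"roll":0,"gripper":255},{"dp":[0,-1,0],"roll":0,"gripper":255}]' |$R
python3 -c "
from h import *
print(pose()[0],yawz(),pose()[2]['force'],pose()[2]['wrist_torque'])"
```

```text
z 133.3] F -6.0 -2.3 7.8
z 134.3] F -4.9 -2.4 6.8
z 135.2] F -5.3 -2.2 6.5
[571.32587799   1.51444077 135.2340716 ] -23.16088816107252 [-5.2536916  -2.1766615   6.52021024] [-0.43953934  0.89942612 -0.02021554]
```

```bash
R='bash ok.sh'
python3 -m crank '[{"dp":[0,-1,0],"roll":0,"gripper":255},{"dp":[0,-2,0],"roll":0,"gripper":255},{"dp":[0,-3,0],"roll":0,"gripper":255},{"dp":[0,-3,0],"roll":0,"gripper":255}]' |$R
python3 -m crank '[{"dp":[0,-1,0],"roll":0,"gripper":255},{"dp":[0,-2,0],"roll":0,"gripper":255},{"dp":[0,-3,0],"roll":0,"gripper":255},{"dp":[0,-3,0],"roll":0,"gripper":255}]' |$R
python3 -m crank '[{"dp":[0,-0.5,0],"roll":0,"gripper":255},{"dp":[0,-0.5,0],"roll":0,"gripper":255},{"dp":[0,-0.5,0],"roll":0,"gripper":255}]' |$R
python3 -c "
from h import *
print(pose()[0],yawz(),pose()[2]['force'],pose()[2]['wrist_torque'])"
```

```text
z 138.3] F -5.1 -1.0 7.2
z 141.1] F -5.1 -2.3 5.7
z 141.5] F -4.5 -2.2 5.6
[571.258254     1.50888468 141.45443233] -23.164582363386156 [-4.45945071 -2.15923921  5.57652498] [-0.45225432  0.81100449  0.03152367]
```

```bash
R='bash ok.sh'
python3 -m crank '[{"dp":[0,-0.5,0],"roll":0,"gripper":255},{"dp":[0,-0.5,0],"roll":0,"gripper":255},{"dp":[0,-0.5,0],"roll":0,"gripper":255}]' |$R
python3 -m crank '[{"dp":[0,-0.4,0],"roll":0,"gripper":255},{"dp":[0,-0.4,0],"roll":0,"gripper":255},{"dp":[0,-0.4,0],"roll":0,"gripper":255}]' |$R
python3 -m crank '[{"dp":[0,-0.4,0],"roll":0,"gripper":255},{"dp":[0,-0.4,0],"roll":0,"gripper":255},{"dp":[0,-0.4,0],"roll":0,"gripper":255}]' |$R
```

```text
z 141.9] F -4.5 -2.3 4.4
z 142.3] F -4.1 -1.9 4.9
z 142.5] F -3.8 -3.1 4.1
```

```bash
R='bash ok.sh'
python3 -m crank '[{"dp":[0,-0.3,0],"roll":0,"gripper":255},{"dp":[0,-0.3,0],"roll":0,"gripper":255},{"dp":[0,-0.3,0],"roll":0,"gripper":255}]' |$R
python3 -m crank '[{"dp":[0,0,0],"roll":0,"gripper":180},{"dp":[0,0,0],"roll":0,"gripper":100},{"dp":[0,0,0],"roll":0,"gripper":0},{"dp":[0,0,0],"roll":0,"gripper":0},{"dp":[0,0,0],"roll":0,"gripper":0},{"dp":[0,-10,0],"roll":0,"gripper":0},{"dp":[0,-40,0],"roll":0,"gripper":0},{"dp":[0,-70,0],"roll":0,"gripper":0},{"dp":[0,-70,0],"roll":0,"gripper":0}]'
python3 - <<'E'
from h import *
np.set_printoptions(precision=2,suppress=True)
P,R,s=pose();print(P,yawz(),s["force"],s["time_s"],s["joints"])
p=eyes.capture("wrist");save(p,"w4",1.5)
for z in (144,): print("ax",proj(p,[572,2,z]))
E
```

```text
z 142.5] F -4.3 -2.5 -0.3
time_s: 21.95
eef_pos: [573.5, 1.3, 219.6]
ee_rot: [-0.392, 0.387, -0.588, 0.593]
force: [0.5, -0.4, 1.2]
grip_width: 0.999
[573.5    1.27 219.6 ] -23.198001135099894 [ 0.45 -0.45  1.23] 21.95 [-0.2   0.42  1.38  0.    1.33  0.2 ]
ax [np.float64(253.2128736818033), np.float64(202.6674860199894)]
```

View pics/w4.png

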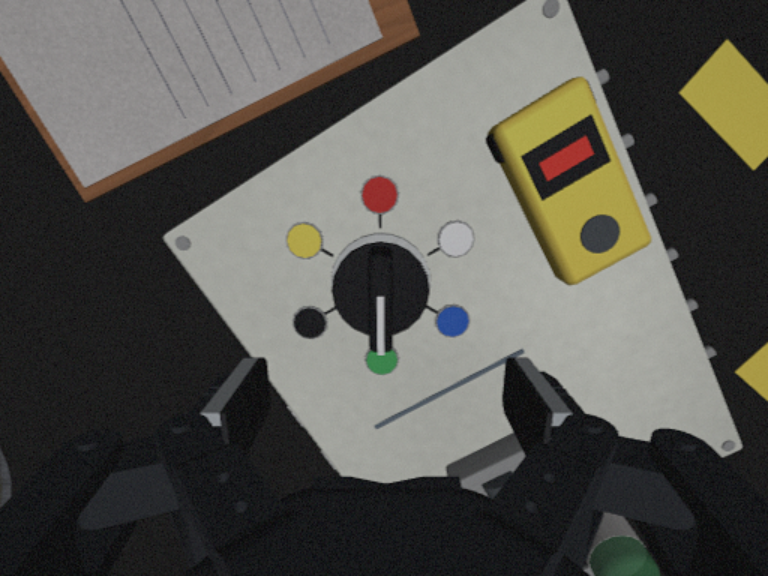

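The knob points at green (381,360), and Fz fell to zero at its original height, so it is up and locked. Next is the lever: close the fingers and go round to the front of the ball.

```bash
python3 -m crank '[{"dp":[20,0,2.5],"roll":0.11,"gripper":255},{"dp":[45,0,6],"roll":0.22,"gripper":255},{"dp":[75,0,10],"roll":0.33,"gripper":255},{"dp":[105,0,14],"roll":0.44,"gripper":255},{"dp":[135,0,17],"roll":0.55,"gripper":255},{"dp":[165,0,21],"roll":0.66,"gripper":255},{"dp":[185,0,24],"roll":0.77,"gripper":255},{"dp":[199,0,25],"roll":0.88,"gripper":255},{"dp":[199,0,25],"roll":0.98,"gripper":255},{"dp":[199,0,25],"roll":1.04,"gripper":255}]'
python3 - <<'E'
from h import *
np.set_printoptions(precision=2,suppress=True)
p=eyes.capture("wrist");save(p,"w5",1.5)
print(pose()[0],yawz(),rel([518,-191.4,162]),[onz(p,q["centre"],155.4) for q in models.spot_point(p,"outlet_lever_tip")[:1]])
E
```

```text
time_s: 22.83
eef_pos: [515.4, -191.9, 212.3]
ee_rot: [0.042, -0.042, 0.706, -0.706]
force: [-0.5, 0.5, -0.6]
grip_width: -0.001
[ 515.53 -191.52  212.35] -83.24414404555148 [-2.51 50.35  0.21] [array([ 563.91, -186.25,  155.4 ])]
```

View pics/w5.png

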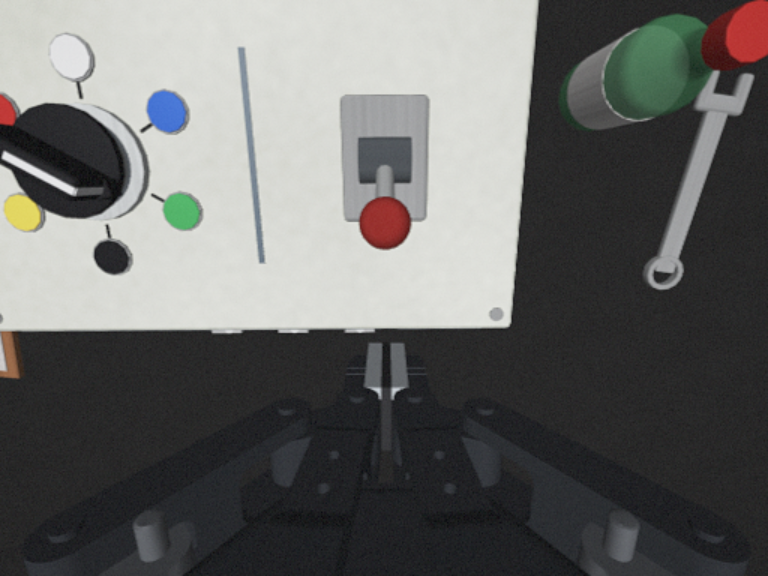

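The ball (385,222) lies straight ahead of the closed fingers (386,370). I'll descend and then push.

```bash
python3 -m crank '[{"dp":[0,15,0],"roll":0,"gripper":255},{"dp":[0,35,0],"roll":0,"gripper":255},{"dp":[0,50,0],"roll":0,"gripper":255},{"dp":[0,50,0],"roll":0,"gripper":255},{"dp":[-8,50,0],"roll":0,"gripper":255},{"dp":[-16,50,0],"roll":0,"gripper":255},{"dp":[-24,50,0],"roll":0,"gripper":255},{"dp":[-30,50,0],"roll":0,"gripper":255},{"dp":[-35,50,0],"roll":0,"gripper":255},{"dp":[-40,50,0],"roll":0,"gripper":255}]'
python3 -c "
from h import *
print(pose()[0],rel([603.4,-180.5,162]))"
```

```text
time_s: 23.77
eef_pos: [554.9, -187.0, 168.3]
ee_rot: [-0.044, 0.046, -0.704, 0.707]
force: [-32.2, 5.4, 56.4]
grip_width: 0.002
[ 554.89581262 -186.97572179  168.30473251] [-48.95051562   6.17228886  -0.30114619]
```

Unexpected load, so I'll back off up and away immediately and look.

```bash
python3 -m crank '[{"dp":[10,-15,0],"roll":0,"gripper":255},{"dp":[20,-25,0],"roll":0,"gripper":255},{"dp":[30,-25,0],"roll":0,"gripper":255},{"dp":[40,-25,0],"roll":0,"gripper":255},{"dp":[40,-25,0],"roll":0,"gripper":255}]'
python3 - <<'E'
from h import *
np.set_printoptions(precision=2,suppress=True)
P,R,s=pose();print(P,yawz(),s["force"])
p=eyes.capture("wrist");q=eyes.capture("side")
for c in(p,q):print([onz(c,d["centre"],155.4) for d in models.spot_point(c,"outlet_lever_tip")[:1]])
z=cv2.resize(q["color"][90:240,220:470,:],(768,461));im=np.vstack([cv2.resize(p["color"],(512,384))])
cv2.imwrite("pics/w6.png",cv2.resize(p["color"][:,:,::-1],(768,576)))
cv2.imwrite("pics/s6.png",z[:,:,::-1])
print(proj(q,P),proj(q,P-[0,0,22]),proj(p,P),proj(p,P-[0,0,22]),proj(p,P-[0,0,5]))
E
```

```text
time_s: 24.18
eef_pos: [515.6, -191.3, 188.7]
ee_rot: [-0.045, 0.044, -0.705, 0.706]
force: [0.3, 0.2, -0.4]
grip_width: -0.002
[ 515.63 -191.32  188.67] -82.79461381609208 [ 0.28  0.17 -0.4 ]
[array([ 570.18, -186.69,  155.4 ])]
[array([ 577.71, -185.61,  155.4 ])]
[np.float64(298.61404536534235), np.float64(158.6610547989853)] [np.float64(298.299889728952), np.float64(164.14677368244168)] [np.float64(255.6378522876814), np.float64(243.46613037614347)] [np.float64(255.82737097740142), np.float64(228.4765761811227)] [np.float64(255.68528178502368), np.float64(239.7148010381)]
```

View pics/s6.png

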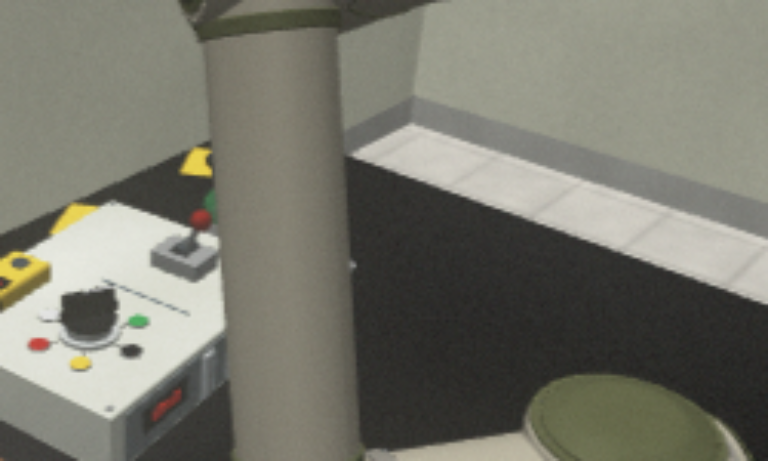

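The lever barely moved: the rubber finger stuck on the ball and the push line ran through the hinge. It's safer to hold the ball between the pads, with the jaw axis parallel to the hinge, and carry it along its arc. First I'll work out the current lever angle.

```bash
cat > lev.py <<'E'
from h import *
from scipy.optimize import minimize_scalar
np.set_printoptions(precision=2,suppress=True)
Hn=np.array([595.5,-181.5,110]);ux=np.array([.992,.127,0])
ball=lambda a:Hn+55*(np.sin(a)*ux+np.cos(a)*np.array([0,0,1]))
if __name__=="__main__":
    p=eyes.capture("wrist");P,R,s=pose()
    print(s["time_s"],P,yawz(),s["force"])
    for d in models.spot_point(p,"outlet_lever_tip")[:1]:
        uv=np.array(d["centre"]);f=lambda a:np.linalg.norm(np.array(proj(p,ball(a)))-uv)
        r=minimize_scalar(f,bounds=(-.9,.9),method="bounded");print("lever",r.x+.6,"px err",r.fun,ball(r.x),"rel",rel(ball(r.x)+[0,0,3]))
E
python3 lev.py
```

```text
24.4333 [ 516.54 -191.1   187.85] -82.76725888242929 [-0.06  0.02 -1.48]
lever 0.14605446863774268 px err 1.4103114493558093 [ 571.57 -184.56  159.43] rel [-55.53  25.36   0.44]
```

View pics/w6.png

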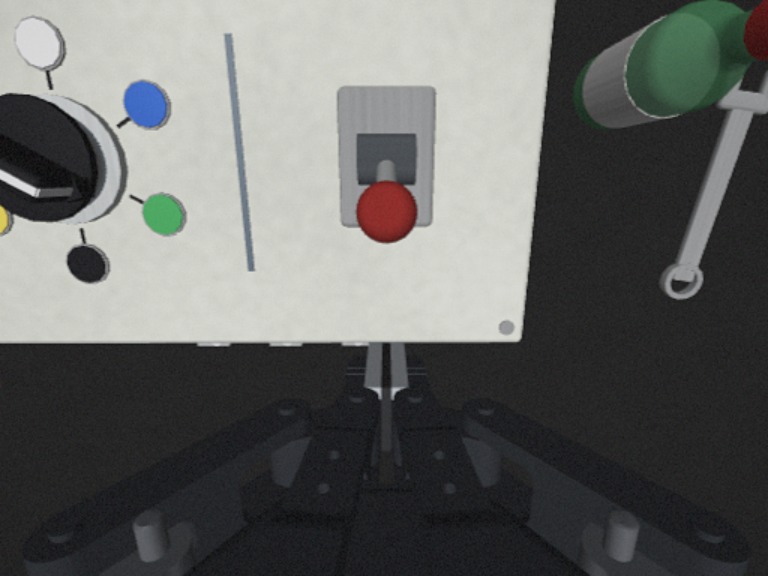

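```bash
python3 -m crank '[{"dp":[0,-20,0],"roll":0,"gripper":0},{"dp":[0,-35,0],"roll":0,"gripper":0},{"dp":[-15,-35,0],"roll":0,"gripper":0},{"dp":[-35,-35,0.4],"roll":0,"gripper":0},{"dp":[-50,-35,0.4],"roll":0,"gripper":0},{"dp":[-55.5,-35,0.4],"roll":0,"gripper":0},{"dp":[-55.5,-35,0.4],"roll":0,"gripper":0},{"dp":[-55.5,-15,0.4],"roll":0,"gripper":0},{"dp":[-55.5,5,0.4],"roll":0,"gripper":0},{"dp":[-55.5,15,0.4],"roll":0,"gripper":0}]'
python3 -m crank '[{"dp":[0,8,0],"roll":0,"gripper":0},{"dp":[0,10,0],"roll":0,"gripper":0},{"dp":[0,10,0],"roll":0,"gripper":0},{"dp":[0,10,0],"roll":0,"gripper":0}]'
python3 - <<'E'
from lev import *
P,R,s=pose();print(P,s["force"],rel(ball(-.454)+[0,0,3]))
p=eyes.capture("wrist");save(p,"w7",1.5)
E
```

```text
time_s: 25.32
eef_pos: [569.8, -184.3, 170.7]
ee_rot: [0.043, -0.045, 0.706, -0.705]
force: [-0.1, 0.9, -0.0]
grip_width: 1.003
time_s: 25.65
eef_pos: [571.3, -184.9, 163.8]
ee_rot: [-0.045, 0.044, -0.705, 0.706]
force: [0.2, -0.3, -0.7]
grip_width: 1.002
[ 571.31 -184.88  163.85] [ 0.17 -0.34 -0.71] [-0.3   1.42 -0.28]
```

View pics/w7.png

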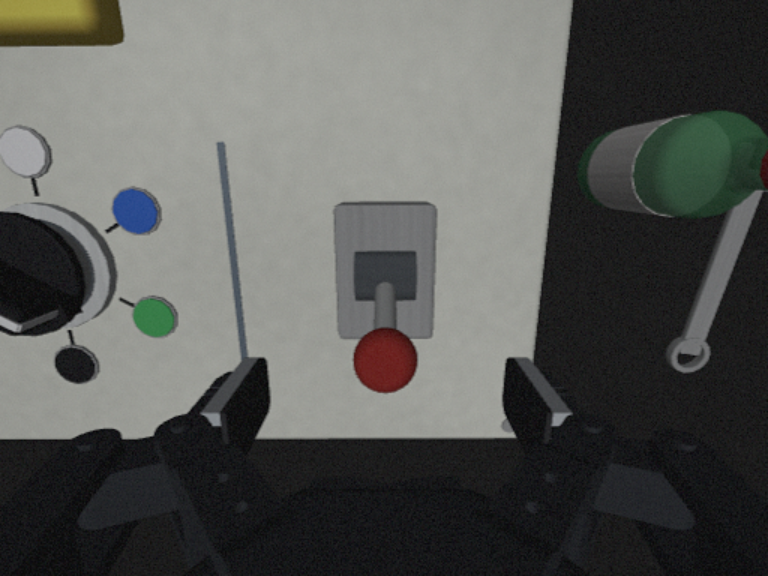

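The ball (385,360) is centred between the pads. I'll grip it lightly and swing.

```bash
python3 -m crank '[{"dp":[0,0,0],"roll":0,"gripper":100},{"dp":[0,0,0],"roll":0,"gripper":160},{"dp":[0,0,0],"roll":0,"gripper":255},{"dp":[0,0,0],"roll":0,"gripper":255},{"dp":[0,0,0],"roll":0,"gripper":255},{"dp":[0,0,0],"roll":0,"gripper":255},{"dp":[0,0,0],"roll":0,"gripper":255},{"dp":[0,0,0],"roll":0,"gripper":255}]' 20
python3 -m crank '[{"dp":[-4,-1.7,0],"roll":0,"gripper":255},{"dp":[-7.8,-3.1,0],"roll":0,"gripper":255},{"dp":[-12,-4.2,0],"roll":0,"gripper":255},{"dp":[-15.9,-5,0],"roll":0,"gripper":255},{"dp":[-15.9,-5,0],"roll":0,"gripper":255}]'
```

```text
time_s: 26.37
eef_pos: [571.0, -184.6, 163.1]
ee_rot: [-0.044, 0.044, -0.706, 0.706]
force: [-2.0, 0.7, 3.9]
grip_width: 0.272
time_s: 26.78
eef_pos: [587.8, -182.5, 168.3]
ee_rot: [-0.045, 0.044, -0.706, 0.706]
force: [-0.9, 1.1, 5.1]
grip_width: 0.264
```

```bash
python3 -m crank '[{"dp":[-4,-0.3,0],"roll":0,"gripper":255},{"dp":[-8.2,-0.6,0],"roll":0,"gripper":255},{"dp":[-12.3,-0.4,0],"roll":0,"gripper":255},{"dp":[-16.4,0,0],"roll":0,"gripper":255},{"dp":[-20.5,1,0],"roll":0,"gripper":255},{"dp":[-24.5,2.2,0],"roll":0,"gripper":255},{"dp":[-28.5,3.8,0],"roll":0,"gripper":255},{"dp":[-32.1,5.5,0],"roll":0,"gripper":255}]'
python3 -m crank '[{"dp":[-2.5,1.5,0],"roll":0,"gripper":255},{"dp":[-5,3,0],"roll":0,"gripper":255},{"dp":[-8,5,0],"roll":0,"gripper":255},{"dp":[-9.5,5.8,0],"roll":0,"gripper":255},{"dp":[-9.5,5.8,0],"roll":0,"gripper":255}]'
```

```text
time_s: 27.45
eef_pos: [620.8, -178.3, 165.1]
ee_rot: [-0.047, 0.042, -0.705, 0.706]
force: [3.0, 4.6, 15.4]
grip_width: 0.261
time_s: 27.87
eef_pos: [631.1, -177.0, 159.7]
ee_rot: [-0.048, 0.041, -0.705, 0.706]
force: [7.7, 3.6, 14.2]
grip_width: 0.258
```

Reached the end of the arc: the TCP is at 631 and the end-stop ball position is 626. I'll release, rise and check.

```bash
python3 -m crank '[{"dp":[0,0,0],"roll":0,"gripper":200},{"dp":[0,0,0],"roll":0,"gripper":100},{"dp":[0,0,0],"roll":0,"gripper":0},{"dp":[0,0,0],"roll":0,"gripper":0},{"dp":[0,0,0],"roll":0,"gripper":0},{"dp":[0,-20,0],"roll":0,"gripper":0},{"dp":[0,-50,0],"roll":0,"gripper":0},{"dp":[30,-80,0],"roll":0,"gripper":0},{"dp":[60,-90,0],"roll":0,"gripper":0},{"dp":[60,-90,0],"roll":0,"gripper":0}]'
python3 lev.py; python3 - <<'E'
from h import *
p=eyes.capture("wrist");save(p,"w8",1.5)
E
```

```text
time_s: 28.7
eef_pos: [566.1, -185.8, 249.8]
ee_rot: [-0.045, 0.043, -0.705, 0.707]
force: [0.7, -0.1, 0.8]
grip_width: 1.004
28.75 [ 567.48 -185.5   248.29] -82.87858797014627 [-0.46 -1.18 -0.97]
lever 1.0964648245599657 px err 2.827893857821832 [ 621.49 -178.17  158.36] rel [-53.64  85.75  -0.43]
```

View pics/w8.png

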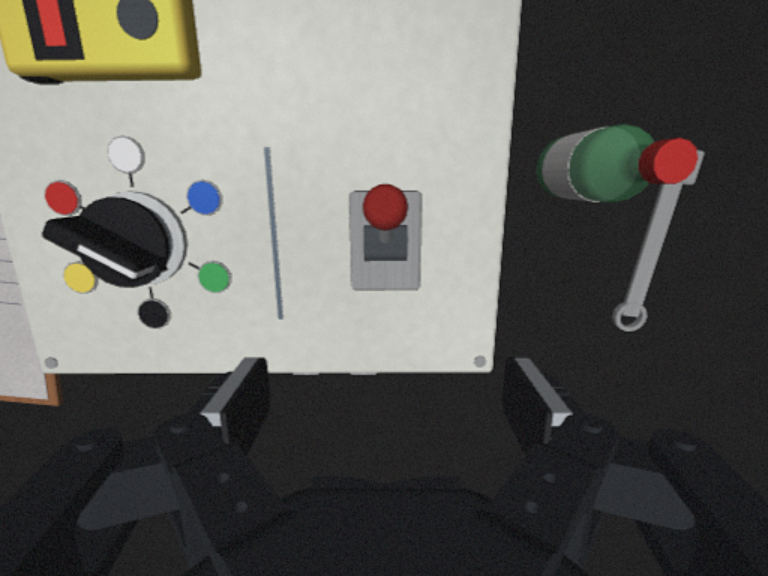

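```bash
python3 - <<'E'
from lev import *
for n in("wrist","scene","side"):
    p=eyes.capture(n);h=cv2.cvtColor(p["color"],cv2.COLOR_RGB2HSV)
    m=(((h[:,:,0]<6)|(h[:,:,0]>174))&(h[:,:,1]>150)&(h[:,:,2]>60)).astype(np.uint8)
    k,_,st,c=cv2.connectedComponentsWithStats(m)
    for a in(.9,1.05,1.2):
        uv=proj(p,ball(a-.6));i=min(range(1,k),key=lambda i:np.hypot(*(c[i]-uv)));print(n,a,np.round(uv,1),c[i],st[i][2:])
E
```

```text
wrist 0.9 [256.1 152. ] [256.6  138.06] [ 29  31 678]
wrist 1.05 [256.1 142.6] [256.6  138.06] [ 29  31 678]
wrist 1.2 [256.1 133.7] [256.6  138.06] [ 29  31 678]
scene 0.9 [161.2 212.7] [160.86 218.11] [10  9 70]
scene 1.05 [161.6 216.1] [160.86 218.11] [10  9 70]
scene 1.2 [162.1 219.5] [160.86 218.11] [10  9 70]
side 0.9 [276.2 157.5] [273.5 156.5] [ 4  4 10]
side 1.05 [274.5 157.7] [273.5 156.5] [ 4  4 10]
side 1.2 [272.9 158.1] [273.5 156.5] [ 4  4 10]
```

All three cameras agree on about 1.13 rad, above 1.05 but short of the 1.2 stop. I'll nudge it to the stop with closed fingers, guarding on force.

```bash
python3 -m crank '[{"dp":[0,0,0],"roll":0,"gripper":255},{"dp":[0,0,0],"roll":0,"gripper":255},{"dp":[0,0,0],"roll":0,"gripper":255},{"dp":[0,20,0],"roll":0,"gripper":255},{"dp":[0,45,0],"roll":0,"gripper":255},{"dp":[0,65,0],"roll":0,"gripper":255},{"dp":[0,76,0],"roll":0,"gripper":255},{"dp":[0,76,0],"roll":0,"gripper":255},{"dp":[0,76,0],"roll":0,"gripper":255}]'
python3 -m crank '[{"dp":[-8,0,0],"roll":0,"gripper":255},{"dp":[-16,0,0],"roll":0,"gripper":255},{"dp":[-24,0,0],"roll":0,"gripper":255},{"dp":[-28,0,0],"roll":0,"gripper":255},{"dp":[-28,0,0],"roll":0,"gripper":255},{"dp":[-28,0,0],"roll":0,"gripper":255}]'
cat > ok3.sh <<'E'
awk '/eef_pos/{x=$2} /force/{gsub(/[\[\],]/,"");print "x",x,"F",$2,$3,$4; b=($2<-5||$4>8||$4<-8)} END{exit b}'
E
R='bash ok3.sh'
python3 -m crank '[{"dp":[-2,0,0],"roll":0,"gripper":255},{"dp":[-2,0,0],"roll":0,"gripper":255}]' |$R &&
python3 -m crank '[{"dp":[-2,0,0],"roll":0,"gripper":255},{"dp":[-2,0,0],"roll":0,"gripper":255}]' |$R &&
python3 -m crank '[{"dp":[-2,0,0],"roll":0,"gripper":255},{"dp":[-2,0,0],"roll":0,"gripper":255}]' |$R &&
python3 -m crank '[{"dp":[-2,0,0],"roll":0,"gripper":255},{"dp":[-2,0,0],"roll":0,"gripper":255}]' |$R &&
python3 -m crank '[{"dp":[-2,0,0],"roll":0,"gripper":255},{"dp":[-2,0,0],"roll":0,"gripper":255}]' |$R &&
python3 -m crank '[{"dp":[-2,0,0],"roll":0,"gripper":255},{"dp":[-2,0,0],"roll":0,"gripper":255}]' |$R
```

```text
time_s: 29.75
eef_pos: [568.8, -185.0, 171.1]
ee_rot: [-0.045, 0.044, -0.706, 0.706]
force: [-0.1, 0.1, 1.5]
grip_width: -0.003
time_s: 30.25
eef_pos: [596.5, -181.5, 171.3]
ee_rot: [-0.045, 0.044, -0.705, 0.706]
force: [-0.2, 0.2, 0.4]
grip_width: 0.001
x [598.4, F -0.9 -0.2 0.0
x [600.5, F 0.3 0.2 -0.5
x [602.5, F -0.4 0.6 -0.5
x [604.5, F 0.0 -0.3 0.1
x [606.5, F 0.8 -0.7 0.7
x [608.5, F -0.3 0.1 -0.4
```

```bash
R='bash ok3.sh'
python3 -m crank '[{"dp":[-2,0,0],"roll":0,"gripper":255},{"dp":[-2,0,0],"roll":0,"gripper":255}]' |$R &&
python3 -m crank '[{"dp":[-2,0,0],"roll":0,"gripper":255},{"dp":[-2,0,0],"roll":0,"gripper":255}]' |$R &&
python3 -m crank '[{"dp":[-2,0,0],"roll":0,"gripper":255},{"dp":[-2,0,0],"roll":0,"gripper":255}]' |$R &&
python3 -m crank '[{"dp":[-2,0,0],"roll":0,"gripper":255},{"dp":[-2,0,0],"roll":0,"gripper":255}]' |$R &&
python3 -m crank '[{"dp":[-2,0,0],"roll":0,"gripper":255},{"dp":[-2,0,0],"roll":0,"gripper":255}]' |$R &&
python3 -m crank '[{"dp":[-2,0,0],"roll":0,"gripper":255},{"dp":[-2,0,0],"roll":0,"gripper":255}]' |$R
python3 - <<'E'
from lev import *
for n in("scene",):
    p=eyes.capture(n);h=cv2.cvtColor(p["color"],cv2.COLOR_RGB2HSV)
    m=(((h[:,:,0]<6)|(h[:,:,0]>174))&(h[:,:,1]>150)&(h[:,:,2]>60)).astype(np.uint8)
    k,_,st,c=cv2.connectedComponentsWithStats(m)
    for a in(.9,1.05,1.2):
        uv=proj(p,ball(a-.6));i=min(range(1,k),key=lambda i:np.hypot(*(c[i]-uv)));print(n,a,np.round(uv,1),c[i],st[i][2:])
E
```

```text
x [610.4, F -0.4 0.0 0.5
x [612.4, F -0.3 -0.8 0.7
x [614.5, F 0.4 0.4 0.6
x [616.5, F -0.1 0.8 0.1
x [618.4, F 0.9 0.5 0.9
x [620.4, F 0.9 -0.7 0.4
scene 0.9 [161.2 212.7] [161.52 219.91] [10  8 54]
scene 1.05 [161.6 216.1] [161.52 219.91] [10  8 54]
scene 1.2 [162.1 219.5] [161.52 219.91] [10  8 54]
```

```bash
python3 - <<'E'
from lev import *
P,R,s=pose();print(P,s["force"],ctrl.nose_length)
p=eyes.capture("wrist");save(p,"w9",1.5)
for a in(1.05,1.13,1.2):print(proj(p,ball(a-.6)))
print([proj(p,P+R@np.array(o)) for o in([0,0,0],[0,22,0],[-11,22,0],[-11,0,0])])
E
```

```text
[ 620.36 -178.38  170.6 ] [0.45 0.22 1.11] 22.0
[np.float64(255.6584930792173), np.float64(237.08250091868615)]
[np.float64(255.66596509229214), np.float64(230.0947371157935)]
[np.float64(255.67534730504516), np.float64(224.1008190736264)]
[[np.float64(255.64516216297605), np.float64(243.47206735611874)], [np.float64(255.85398328021316), np.float64(228.46409789286085)], [np.float64(255.84606173383196), np.float64(213.07714861820017)], [np.float64(255.63195568858364), np.float64(226.26883097064956)]]
```

View pics/w9.png

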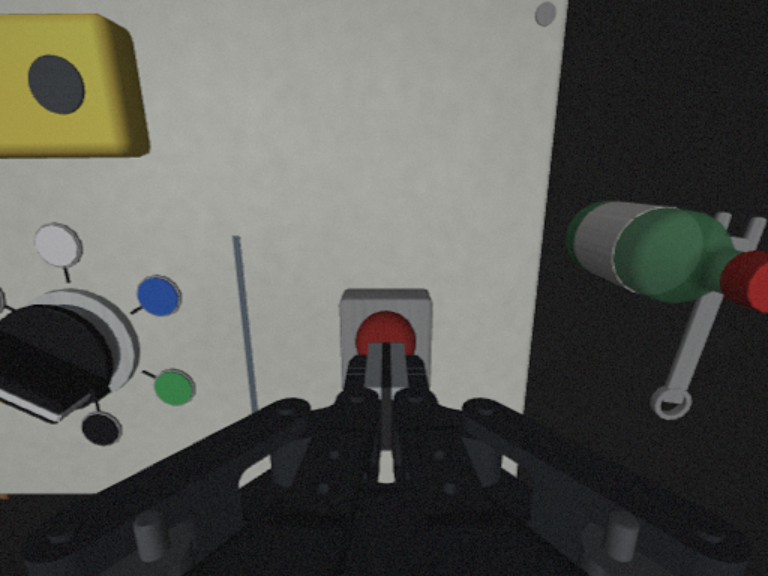

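The closed tips are riding above the ball, so they reach less far than I assumed. I'll back off, go 17 mm lower and nudge again.

```bash
R='bash ok3.sh'
python3 -m crank '[{"dp":[15,0,0],"roll":0,"gripper":255},{"dp":[30,0,0],"roll":0,"gripper":255},{"dp":[45,0,0],"roll":0,"gripper":255},{"dp":[45,8,0],"roll":0,"gripper":255},{"dp":[45,17,0],"roll":0,"gripper":255},{"dp":[40,17,0],"roll":0,"gripper":255},{"dp":[35,17,0],"roll":0,"gripper":255},{"dp":[30,17,0],"roll":0,"gripper":255},{"dp":[30,17,0],"roll":0,"gripper":255},{"dp":[30,17,0],"roll":0,"gripper":255}]' | $R &&
python3 -m crank '[{"dp":[-2,0,0],"roll":0,"gripper":255},{"dp":[-2,0,0],"roll":0,"gripper":255}]' |$R &&
python3 -m crank '[{"dp":[-2,0,0],"roll":0,"gripper":255},{"dp":[-2,0,0],"roll":0,"gripper":255}]' |$R &&
python3 -m crank '[{"dp":[-2,0,0],"roll":0,"gripper":255},{"dp":[-2,0,0],"roll":0,"gripper":255}]' |$R &&
python3 -m crank '[{"dp":[-2,0,0],"roll":0,"gripper":255},{"dp":[-2,0,0],"roll":0,"gripper":255}]' |$R &&
python3 -m crank '[{"dp":[-2,0,0],"roll":0,"gripper":255},{"dp":[-2,0,0],"roll":0,"gripper":255}]' |$R &&
python3 -m crank '[{"dp":[-2,0,0],"roll":0,"gripper":255},{"dp":[-2,0,0],"roll":0,"gripper":255}]' |$R &&
python3 -m crank '[{"dp":[-2,0,0],"roll":0,"gripper":255},{"dp":[-2,0,0],"roll":0,"gripper":255}]' |$R &&
python3 -m crank '[{"dp":[-2,0,0],"roll":0,"gripper":255},{"dp":[-2,0,0],"roll":0,"gripper":255}]' |$R &&
python3 -m crank '[{"dp":[-2,0,0],"roll":0,"gripper":255},{"dp":[-2,0,0],"roll":0,"gripper":255}]' |$R &&
python3 -m crank '[{"dp":[-2,0,0],"roll":0,"gripper":255},{"dp":[-2,0,0],"roll":0,"gripper":255}]' |$R
```

```text
x [591.0, F 0.0 0.6 -0.4
x [592.6, F -0.4 0.4 0.1
x [594.6, F -0.1 0.6 -0.6
x [596.6, F -0.4 -0.1 -0.4
x [598.6, F -0.5 0.7 -0.1
x [600.6, F -0.1 -0.7 -0.2
x [602.0, F -2.5 -1.0 0.6
x [602.4, F -13.5 -0.3 3.4
```

There was light contact, then a hard stop at −13.5 N, so the lever is at its end. I'll retreat and check.

```bash
python3 -m crank '[{"dp":[10,0,0],"roll":0,"gripper":255},{"dp":[25,0,0],"roll":0,"gripper":255},{"dp":[40,0,0],"roll":0,"gripper":255},{"dp":[45,-20,0],"roll":0,"gripper":255},{"dp":[45,-50,0],"roll":0,"gripper":255},{"dp":[45,-80,0],"roll":0,"gripper":255},{"dp":[45,-100,0],"roll":0,"gripper":255},{"dp":[45,-100,0],"roll":0,"gripper":255}]'
python3 - <<'E'
from lev import *
s=ctrl.sense();print(s["time_s"],s["force"])
for n in("wrist","scene","side"):
    p=eyes.capture(n);h=cv2.cvtColor(p["color"],cv2.COLOR_RGB2HSV)
    m=(((h[:,:,0]<6)|(h[:,:,0]>174))&(h[:,:,1]>150)&(h[:,:,2]>60)).astype(np.uint8)
    k,_,st,c=cv2.connectedComponentsWithStats(m)
    for a in(1.05,1.2):
        uv=proj(p,ball(a-.6));i=min(range(1,k),key=lambda i:np.hypot(*(c[i]-uv)));print(n,a,np.round(uv,1),c[i],st[i][2:])
    for l in("selector_aim","tag_green","selector_grip"):
        print(n,l,[(np.round(onz(p,d["centre"],{"selector_aim":88,"tag_green":88,"selector_grip":129}[l])),round(d["confidence"],2)) for d in models.spot_point(p,l)[:1]])
E
```

```text
time_s: 35.02
eef_pos: [561.0, -186.7, 258.6]
ee_rot: [-0.047, 0.042, -0.704, 0.707]
force: [0.1, 0.5, 0.6]
grip_width: 0.0
35.0167 [0.13 0.45 0.62]
wrist 1.05 [254.8 133.2] [255.23 124.99] [ 27  29 611]
wrist 1.2 [254.8 124.9] [255.23 124.99] [ 27  29 611]
wrist selector_aim []
wrist tag_green [(array([552., -52.,  88.]), 0.78)]
wrist selector_grip [(array([573.,   3., 129.]), 0.56)]
scene 1.05 [161.6 216.1] [161.27 219.75] [10  9 71]
scene 1.2 [162.1 219.5] [161.27 219.75] [10  9 71]
scene selector_aim [(array([549., -54.,  88.]), 0.61)]
scene tag_green [(array([550., -53.,  88.]), 0.43)]
scene selector_grip [(array([573.,  -4., 129.]), 0.59)]
side 1.05 [274.5 157.7] [272.9 156.9] [ 5  3 10]
side 1.2 [272.9 158.1] [272.9 156.9] [ 5  3 10]
side selector_aim [(array([549., -53.,  88.]), 0.72)]
side tag_green [(array([554., -59.,  88.]), 0.42)]
side selector_grip [(array([592.,  10., 129.]), 0.68)]
```

```bash
python3 -c "
from rig import ctrl
print(ctrl.finish_job())"
```

```text
the job is handed in; nothing more can be done
None
```

I handed the job in at about 35 s: the selector is on green and the outlet lever is fully open. No verdict was reported.

**Selector:** I gripped the bar and pressed the knob down to its stop, peaking at about 11 N at the wrist, with the spring taking about 9 N of that. I then turned it clockwise past blue and felt the slot at about 119–120° from white. As I let it up, the lifting force fell to zero at the height it started from (TCP z 142.5 mm). I took that as locked, because the cameras can't measure the knob's height well enough to confirm it.

**Lever:**
- **First push:** it jammed on the ball with about 65 N on the wrist and moved the lever only about 0.15 rad. I had misjudged how far the closed fingertips reach. I backed off straight away. That is above the 40 N limit for the arm or gripper body, but I believe only the fingers were touching.
- **Opening it:** I then gripped the ball and carried it along its arc to about 1.13 rad.
- **Final nudge:** a first nudge passed over the ball without touching it. A lower one took the lever to its stop, at 13.5 N.

**Last checks:**
- **Lever:** the red ball sits where 1.2 rad predicts in all three cameras, within about 1 px.
- **Selector:** its aim point is about 1 mm from green in the scene camera and about 8 mm in the side camera. The wrist camera did not find the aim point.
- **Hands off:** the wrist force is about zero.
- **Loose items:** none looked disturbed in the pictures I viewed, but I did not measure their positions at the end.

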